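# Move the support roller from its storage clip to the saw's roller stand

## Robot

A 6-joint arm with a two-finger parallel gripper is mounted at the origin on the work surface. World frame = base frame: x ahead of the robot, y to its left, z up, the work surface at z = 0. Lengths are in mm, angles in rad, forces in N, time in s.
With the tool pointing down it reaches from about 350 to 975 mm from the base axis. Payload 4.9 kg.
Tool frame: the origin (TCP) lies on the centre line of the jaws, within the pads' length; the fingertips stand 17 mm ahead of it and the grasp point (between the pads) lies 2 mm behind it; z points along the fingers, y is the direction in which the jaws open and shut (so a half turn about z gives the same grasp; the last joint's range is limited). The gripper opens to 85 mm and grips with 20 to 120 N. Pads are 22 mm wide; open, the fingers measure 114 mm over their backs; the gripper's body (76 mm by 85 mm) begins 54 mm behind the grasp point. The pads swing forward as they close: fully open they stand 13 mm farther back than shut.
Start: joints at [-1.373, 0.053, 1.613, -0, 1.476, -0.119], TCP at [194.699, -593.88, 248.304] pointing down, gripper open.
Joint ranges: [-3.01, 3.01], [-1.01, 2.22], [0.06, 2.58], [-1.02, 4.17], [0.09, 2.62], [-3.14, 3.14]. Speed limits (rad/s): [2.57, 2.57, 3.14, 3.14, 3.14, 3.14].

## Interface

Orientations are given as a unit quaternion [x, y, z, w].
In Python, from workcell import arm, eyes gives the robot as it stands.
- The arm moves only by the tool move_arm, never from a script. Its arguments are lists of equal length, an entry for each row: "offset": the shift along the world's x, y, z in cm, a list of three; "twist": the turn, a rotation vector about the world's x, y, z in rad, a list of three; "grip": the finger opening in cm, from 0 to 8.54. In form: {"offset": [[tx, ty, tz], ...], "twist": [[rx, ry, rz], ...], "grip": [grip, ...]}. A call has 1 to 20 rows; each row shifts and turns the commanded pose from where the row before left it; what a row does not reach is not made up. A row lasts 1/10 s, in which the tool goes at most 50 mm and 8.59 degrees, less where a joint would pass 70% of its speed; a pose out of reach is approached as far as the arm can. A call is refused whole if a number of a shift passes 5 or a number of a turn 0.15, either way. A call with a gripper value outside its range is refused whole. The fingers move at their own pace and stop on an object; "squeeze" is the grip in N (left out, the last holds). Time passes only in rows, so rows that do not move let the fingers close. It gives the time, the measured TCP pose, the force and the opening at its end, in the units of the state.
- arm.sense(): the state, without advancing time (a new reading comes with each control period).
- eyes.camera(name): name is "scene" or "top"; returns the picture (400x640x3 uint8, blue, green, red); there is no depth.
- eyes.camera_model(name): a dict with "vfov" (degrees; the focal length in pixels is half the picture's height over the tangent of half this angle, whatever the lens; pixels are square), "cx", "cy" (the principal point, pixels), "T" (4x4, takes a point from camera to world coordinates). Camera axes: x right, y up, looking along -z (the intrinsics and any distortion apply to the point x, -y, -z); pixel columns grow to the right and rows downward; lengths in mm; the calibration is good to about 2 mm. A picture is of the moment at which its call begins. camera_model takes no time and is no camera call.
- arm.close_job(): hands the job in, once; it reports no verdict.
The state is a dict: "clock": time; "joint_pos": joint angles; "qd": joint speeds; "tau": joint torques, N m; "tcp_pos": TCP position; "tcp_rot": TCP orientation; "wrist_force": force on the tool from outside, world axes, zero at the start; "wrist_torque": the same for the moment, N m; "grip_width": finger opening in mm.
Only numpy, scipy, OpenCV 4.12 (cv2) and the standard library are available. Lean on these libraries where they do the work, as an engineer would, in place of code of your own. Each camera call takes 0.05 s, during which the arm holds its last target.

## Task

Fit the spare steel roller into the saw's grey roller stand. It is stored in a spring clip whose hook reaches over its top: without wrenching the clip, roll it out sideways over the springy jaw, lay it down on the narrow wooden rest and let go, then take it again by its middle and lower it into the stand so that both end journals lie fully down in their slots. Leave the jar and the wood offcut where they are.

Things in the scene. Friction and masses are not known exactly. Their poses are not given: they have to be found in the camera images.
- roller_mid (a point): Centre of the loose plain steel roller, 0.25 to 0.5 kg: a sleeve 32 mm in diameter, 150 mm long, with a journal 12 mm in diameter, 24 mm long, at each end (198 mm overall). x runs along it; same end for end, may spin about x. The clip covers its middle 40 mm, so there it can be gripped only across the bare sleeve beside the clip, e.g. 46 mm from the centre.
- clip_seat (a point): Centre of the roller in the clip, 62 mm above the bench. x runs along the roller, z up, y out of the clip's open side. A rigid steel hook (back, -y side, 40 mm long) curls over the roller to 8 mm past its axis towards +y, 2 to 3 mm above it: it cannot be lifted straight out. After some 40 mm of level travel towards +y it is past the jaw's lip and can be lifted.
- jaw_lip (a point): Middle of the spring jaw's rounded lip (8 mm thick, 36 mm wide), on the clip's +y side, 9 mm below and 19 mm out from the roller's axis when closed. The jaw is hinged at its foot; it folds outwards and down under a sideways push on the roller of roughly 10 N, and springs back.
- clip: The fixed clip with its plywood plank, 236 x 100 mm, 16 mm thick: origin under the plank's middle, on the bench; axes as clip_seat. End stops (inner faces 104 mm from the middle, tops 4 mm above the roller's axis) keep the roller from sliding out lengthways. Below the bare sleeve, on each side of the clip, are 30 mm of free room.
- rest_seat (a point): Centre of a roller lying on the wooden rest, 52 mm above the bench; x along the rest, z up. The fixed rest: a beam 120 mm long, 26 mm wide, with two parallel 10 mm dowels on top (16 mm between centres, tops 37 mm above the bench) between which the roller lies; foot plate 150 x 70 x 10 mm. Fingers can straddle beam and roller anywhere along it.
- stand_seat (a point): Centre of the roller when fully down in the grey stand, 60 mm above the bench; x along it, z up. The journals lie in open-topped slots 17 mm wide in two uprights (centres 178 mm apart, 16 mm thick; 6 mm of endwise room at each end of the sleeve), flared above, tops 24 mm above the axis.
- stand: The fixed stand: base plate 230 x 100 x 12 mm, origin under its middle, on the bench. Cheek plates on both sides of the sleeve (inner faces 20 mm from the axis, 5 mm thick, tops 12 mm above the axis) cover it from 36 to 78 mm from its middle, so that fingers fit only in the free middle 72 mm.
- jar_at (a point): Bystander: glass screw jar, 68 mm across, 85 mm high; point at the centre of its foot.
- offcut_at (a point): Bystander: wood offcut 70 x 120 x 45 mm; point at the centre of its underside.

How it is judged:
By the outcome, as a careful person would: the job done as asked, in the order asked, and still so for the second after the job is handed in, with the robot touching nothing.
It also fails if it takes over 61 s, if anything falls off the work surface, if the arm or the gripper's body presses on something with over 40 N, if the wrist force passes 120 N, or if a joint passes its speed limit or range.

## Working session

There is one attempt and no reset: what is moved stays moved. The work goes in short steps, Python scripts to look and compute and a tool call to move; the robot and the scene stay as the last step left them, time stands still between calls to the robot, and variables do not carry over. Pictures are saved under pics/ and viewed, and the job is handed in when it is done.

Besides the shell and the picture viewer there is one more tool, called after ">>>" in YAML: its name, and indented under it one key for each argument. move_arm: Moves the arm, as the interface text tells. Its arguments: {"type":"object","properties":{"offset":{"type":"array"},"twist":{"type":"array"},"grip":{"type":"array"},"squeeze":{"type":"number"}},"required":["offset","twist","grip"]}

```bash
mkdir -p pics; ls
python3 - <<'E'
from workcell import arm, eyes
import cv2
for n in ("scene","top"):
    im=eyes.camera(n); cv2.imwrite(f"pics/{n}0.png",im)
    m=eyes.camera_model(n); print(n,m)
print(arm.sense())
E
```

```text
pics
scene {'vfov': 49.13571520259037, 'cx': 331.52553667180445, 'cy': 195.21328828044363, 'T': array([[ 5.91429511e-01, -4.49726998e-01,  6.69295720e-01,
         1.38200967e+03],
       [ 8.06315429e-01,  3.21441335e-01, -4.96518779e-01,
        -5.46708681e+02],
       [ 8.15859012e-03,  8.33319324e-01,  5.52731709e-01,
         6.80047349e+02],
       [ 0.00000000e+00,  0.00000000e+00,  0.00000000e+00,
         1.00000000e+00]])}
top {'vfov': 48.51228243100144, 'cx': 315.6388948595515, 'cy': 193.74484464456617, 'T': array([[ 1.94217833e-02,  9.93079959e-01, -1.15823095e-01,
         5.10381246e+02],
       [-9.99715959e-01,  2.08896359e-02,  1.14727728e-02,
         1.79380464e+01],
       [ 1.38128830e-02,  1.15567375e-01,  9.93203597e-01,
         1.18229859e+03],
       [ 0.00000000e+00,  0.00000000e+00,  0.00000000e+00,
         1.00000000e+00]])}
{'clock': 0.1, 'joint_pos': array([-1.37298566e+00,  5.32955359e-02,  1.61411466e+00,  6.63557272e-06,
        1.47598700e+00, -1.19013728e-01]), 'qd': array([-2.59528607e-04, -4.75173892e-04, -3.97764500e-03, -1.37389414e-03,
        8.40645487e-04, -6.08506228e-05]), 'tau': array([-3.71713668e-04, -3.94905889e+01, -3.71364391e+01, -1.70572357e-04,
        3.96185103e-03, -2.26719187e-06]), 'tcp_pos': array([ 194.61185977, -593.39080176,  247.20811713]), 'tcp_rot': array([ 9.87478653e-01,  1.57750105e-01, -3.22388997e-05, -9.01701901e-04]), 'wrist_force': array([0.01820748, 1.06548693, 0.56727462]), 'wrist_torque': array([ 0.00270361,  0.00290054, -0.03334202]), 'grip_width': 85.01682736362645}
```

View pics/scene0.png

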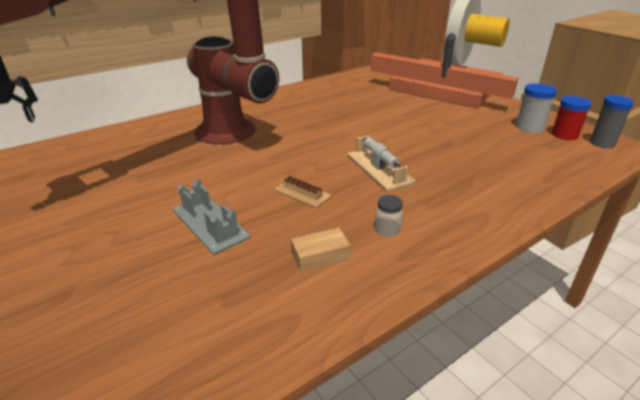

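View pics/top0.png

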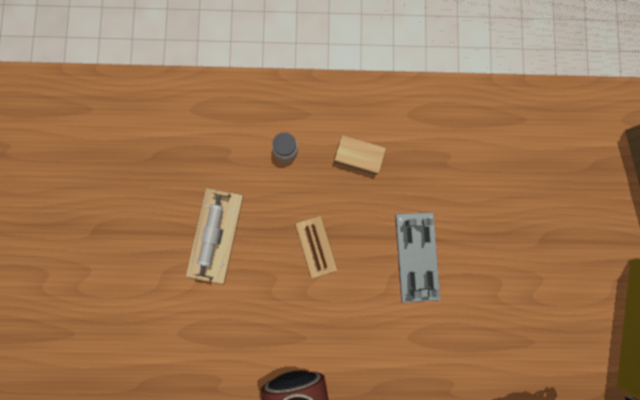

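The top view shows the clip and roller at about (213,236), the rest at (316,247), the stand at (418,257), the jar at (285,149) and the offcut at (360,155). I'll enlarge these.

Run:
```python
import cv2
t=cv2.imread("pics/top0.png"); s=cv2.imread("pics/scene0.png")
def crop(im,x0,y0,w,h,k,name):
    c=cv2.resize(im[y0:y0+h,x0:x0+w],None,fx=k,fy=k,interpolation=cv2.INTER_CUBIC)
    for i in range(0,w,10):
        cv2.line(c,(i*k,0),(i*k,6 if i%50 else 14),(0,255,255),1); cv2.putText(c,str(x0+i),(i*k,22),0,.35,(0,255,255),1)
    for j in range(0,h,10):
        cv2.line(c,(0,j*k),(6,j*k),(0,255,255),1); cv2.putText(c,str(y0+j),(8,j*k+4),0,.35,(0,255,255),1)
    cv2.imwrite(name,c)
crop(t,180,180,75,110,5,"pics/clipc.png")
crop(t,290,205,60,80,7,"pics/restc.png")
crop(t,385,200,65,110,5,"pics/standc.png")
crop(s,340,125,85,75,8,"pics/sclip.png")
crop(s,165,170,150,85,5,"pics/sstand.png")
import numpy as np
a=cv2.imread("pics/clipc.png");b=cv2.imread("pics/standc.png");cv2.imwrite("pics/cs.png",np.hstack([a,b]))
```

```text
(no output)
```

View pics/cs.png

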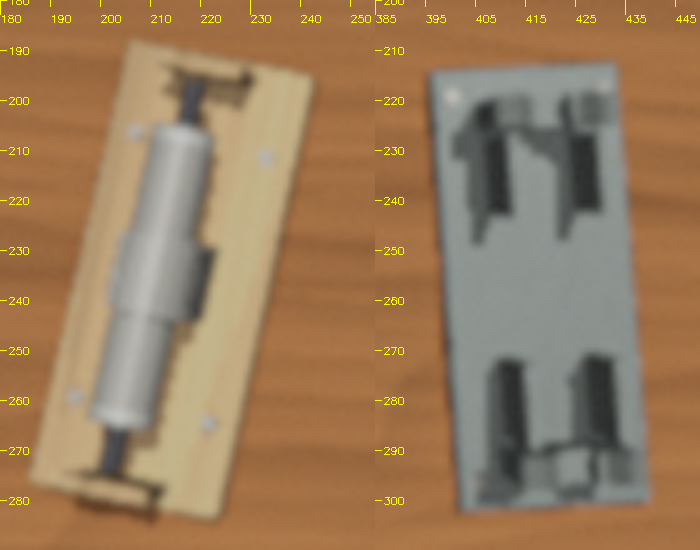

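View pics/restc.png

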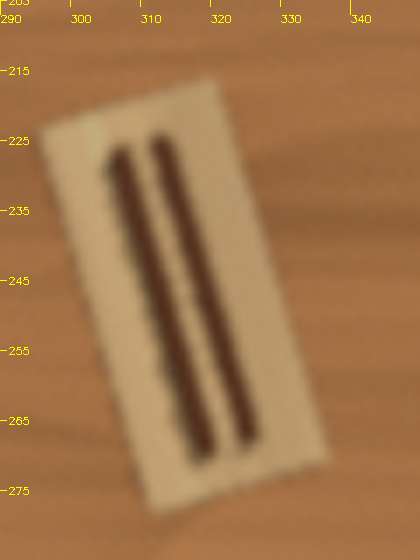

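View pics/sclip.png

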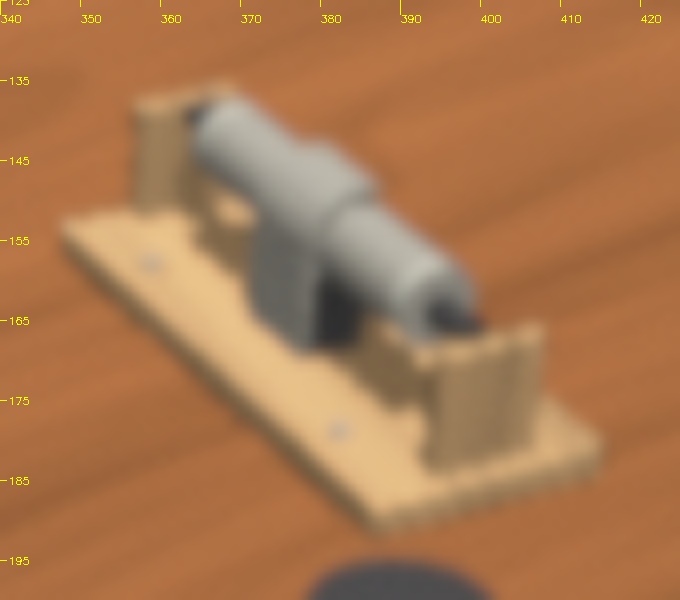

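View pics/sstand.png

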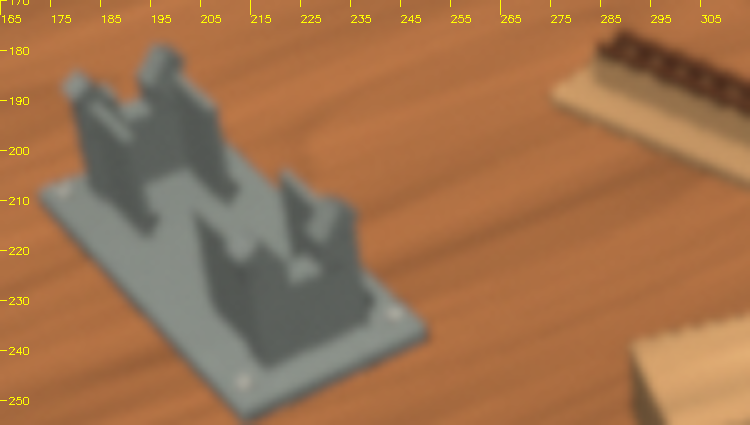

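```bash
cat > h.py <<'E'
import numpy as np, cv2
from workcell import arm, eyes
from scipy.optimize import least_squares
M={n:eyes.camera_model(n) for n in("scene","top")}
def proj(n,P):
    m=M[n];P=np.atleast_2d(P);T=m["T"]
    c=(P-T[:3,3])@T[:3,:3]; f=200/np.tan(np.radians(m["vfov"])/2)
    return np.c_[m["cx"]+f*c[:,0]/-c[:,2], m["cy"]-f*c[:,1]/-c[:,2]]
def ray(n,u,v,z):
    m=M[n];f=200/np.tan(np.radians(m["vfov"])/2);T=m["T"]
    d=T[:3,:3]@np.array([(u-m["cx"])/f,-(v-m["cy"])/f,-1]);o=T[:3,3]
    return o+d*(z-o[2])/d[2]
def tf(p,L):  # p=(x,y,yaw)
    L=np.atleast_2d(L);c,s=np.cos(p[2]),np.sin(p[2])
    return np.c_[p[0]+c*L[:,0]-s*L[:,1],p[1]+s*L[:,0]+c*L[:,1],L[:,2]]
def crop(im,x0,y0,w,h,k,name):
    c=cv2.resize(im[y0:y0+h,x0:x0+w],None,fx=k,fy=k,interpolation=cv2.INTER_CUBIC)
    for i in range(0,w,10):
        cv2.line(c,(i*k,0),(i*k,6),(0,255,255),1); cv2.putText(c,str(x0+i),(i*k,16),0,.35,(0,255,255),1)
    for j in range(0,h,10):
        cv2.line(c,(0,j*k),(6,j*k),(0,255,255),1); cv2.putText(c,str(y0+j),(8,j*k+4),0,.35,(0,255,255),1)
    cv2.imwrite(name,c)
E
python3 - <<'E'
from h import *
D={'clip':((236,100,16),[(206,188),(243,195.4),(223.6,284),(186,275.6)],[(386.9,190,2),(348.1,153.5,1),(415,180,3)]),
'rest':((150,70,10),[(295.7,223.6),(320.7,216.4),(336.9,270.7),(311.7,278.3)],[]),
'stand':((230,100,12),[(396,214.4),(433.2,212.8),(440,300.6),(401.6,302.2)],[])}
for k,((a,b,z),pts,_) in D.items():
    W=np.array([ray("top",u,v,z) for u,v in pts])
    print(k,W[:,:2].round(1).tolist(),[round(np.linalg.norm(W[i]-W[(i+1)%4]),1) for i in range(4)])
    L=np.array([[a/2,b/2,z],[a/2,-b/2,z],[-a/2,-b/2,z],[-a/2,b/2,z]])
    c=W.mean(0); yaw=np.arctan2(*(W[0]-W[3])[[1,0]])
    f=lambda p:(proj("top",tf(p,L))-np.array(pts)).ravel()
    r=least_squares(f,[c[0],c[1],yaw]); print(r.x.round(3),r.fun.round(1))
    print(' scene',proj("scene",tf(r.x,L)).round(1).tolist())
E
```

```text
clip [[655.6, 294.2], [638.0, 196.0], [407.3, 237.1], [426.8, 334.7]] [np.float64(99.8), np.float64(234.3), np.float64(99.6), np.float64(232.3)]
[ 5.31962e+02  2.65502e+02 -1.77000e-01] [ 0.2 -0.5  0.2 -0.5 -0.   0.1 -0.4  0.8]
 scene [[415.4, 180.4], [386.1, 188.4], [347.0, 152.6], [373.8, 146.6]]
rest [[566.7, 55.4], [587.1, -10.2], [446.2, -55.0], [425.5, 10.3]] [np.float64(68.7), np.float64(147.8), np.float64(68.5), np.float64(148.3)]
[5.06409e+02 1.60000e-01 3.08000e-01] [-0.3 -0.2  0.1 -0.5  0.4  0.3 -0.2  0.4]
 scene [[331.1, 194.5], [315.6, 206.1], [273.8, 188.0], [290.0, 177.7]]
stand [[596.3, -209.3], [602.6, -308.2], [374.8, -323.3], [369.0, -223.5]] [np.float64(99.1), np.float64(228.2), np.float64(100.0), np.float64(227.7)]
[ 4.85721e+02 -2.66101e+02  6.40000e-02] [-0.2 -0.4  0.2 -0.4 -0.   0.3 -0.   0.5]
 scene [[250.3, 234.4], [212.7, 251.7], [171.9, 207.2], [206.8, 194.0]]
```

```bash
cat > ov.py <<'E'
from h import *
def overlay(n,im,polys,x0,y0,w,h,k):
    c=cv2.resize(im[y0:y0+h,x0:x0+w],None,fx=k,fy=k,interpolation=cv2.INTER_CUBIC)
    for P,col in polys:
        q=((proj(n,P)-[x0,y0])*k).round().astype(int)  # edge-based
        cv2.polylines(c,[q.reshape(-1,1,2)],True,col,1)
    return c
def cyl(p,z,r,a,b,n=16):
    th=np.linspace(0,2*np.pi,n,endpoint=False)
    out=[]
    for x in(a,b): out.append(tf(p,np.c_[np.full(n,x),r*np.cos(th),z+r*np.sin(th)]))
    return out
def rect(p,xs,ys,z): return tf(p,[[xs[0],ys[0],z],[xs[1],ys[0],z],[xs[1],ys[1],z],[xs[0],ys[1],z]])
E
python3 - <<'E'
from ov import *
p0=np.array([531.96,265.5,-0.177])
S={n:cv2.imread(f"pics/{n}0.png") for n in("scene","top")}
outs=[]
for fl in(0,np.pi):
    p=p0+[0,0,fl]
    pol=[(q,(0,0,255)) for q in cyl(p,62,16,-75,75)]+[(q,(255,0,0)) for q in cyl(p,62,6,-99,99)]
    pol+=[(rect(p,(-20,20),(-22,8),81),(0,255,0)),(rect(p,(-18,18),(15,23),53),(0,255,255)),(rect(p,(-118,118),(-50,50),16),(255,255,0))]
    outs.append(np.hstack([overlay("top",S["top"],pol,180,180,70,110,5),overlay("scene",S["scene"],pol,340,125,80,110,5)]))
cv2.imwrite("pics/hA.png",outs[0]);cv2.imwrite("pics/hB.png",outs[1])
E
```

```text
(no output)
```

View pics/hA.png

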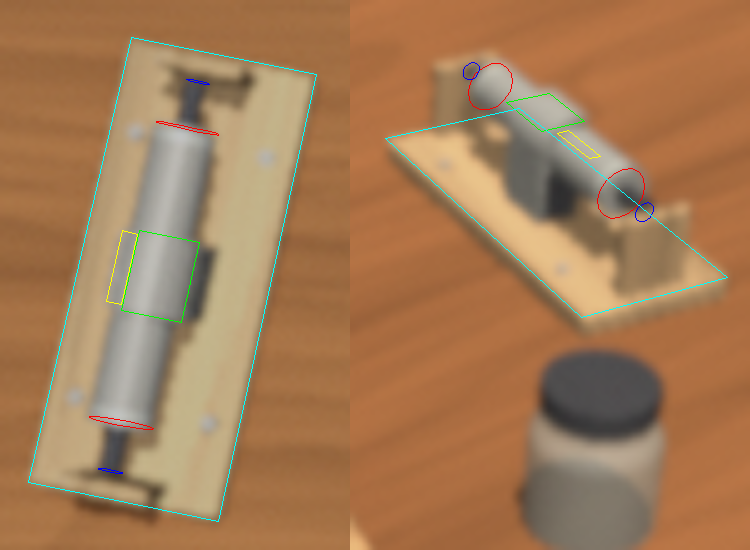

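View pics/hB.png

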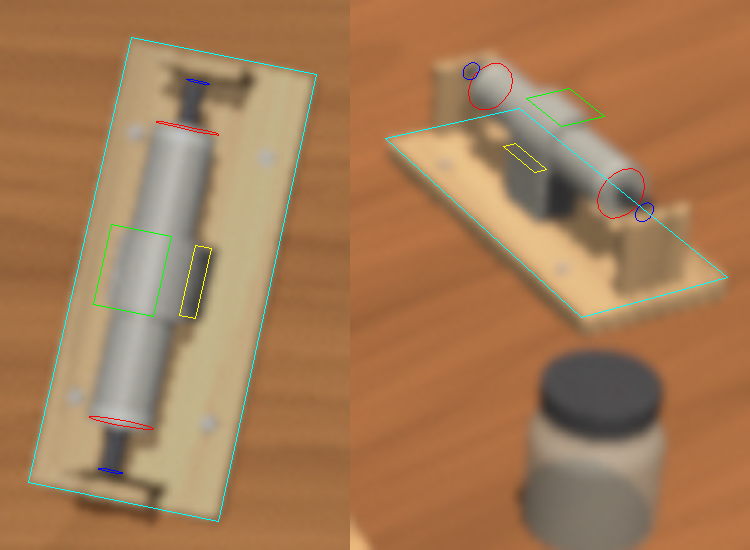

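Run:
```python
from ov import *
p0=np.array([531.96,265.5,-0.177])
S={n:cv2.imread(f"pics/{n}0.png") for n in("scene","top")}
outs=[overlay("top",S["top"],[],190,215,40,40,9),overlay("scene",S["scene"],[],355,130,40,40,9)]
off={"top":(0,0),"scene":(1,1.2)}
rows=[np.hstack(outs)]
for fl in(0,np.pi):
    p=p0+[0,0,fl];r=[]
    prof=[(-23,16),(-23,70),(-16,79),(0,82),(8,81)]
    for n,(x0,y0) in(("top",(190,215)),("scene",(355,130))):
        pol=[(tf(p,[[x,y,z] for y,z in prof]+[[x,y,z] for y,z in prof[::-1]]),(0,255,0)) for x in(-20,20)]
        pol+=[(tf(p,[[-20,y,z],[20,y,z]]),(0,200,0)) for y,z in prof]
        pol+=[(rect(p,(-18,18),(15,23),55),(0,255,255)),(tf(p,[[-18,23,55],[18,23,55],[18,23,16],[-18,23,16]]),(0,200,200))]
        o=off[n]; r.append(overlay(n,S[n],pol,x0-0,y0-0,40,40,9) if n=="top" else overlay(n,np.roll(S[n],(-1,-1),(0,1)),pol,x0,y0,40,40,9))
    rows.append(np.hstack(r))
cv2.imwrite("pics/z1.png",rows[0]);cv2.imwrite("pics/z2.png",rows[1]);cv2.imwrite("pics/z3.png",rows[2])
cv2.imwrite("pics/z.png",cv2.resize(np.vstack(rows[:]),None,fx=.55,fy=.55,interpolation=cv2.INTER_AREA))
```

```text
(no output)
```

View pics/z1.png

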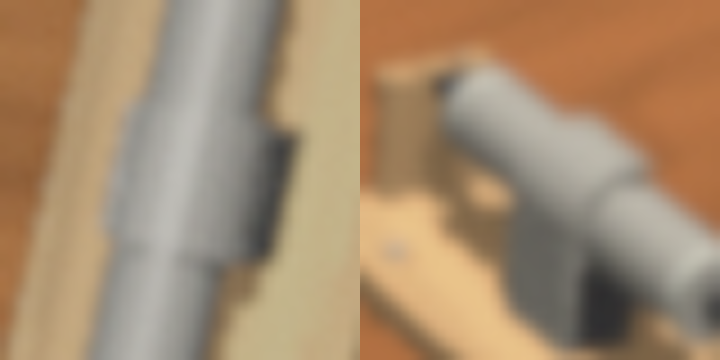

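View pics/z2.png

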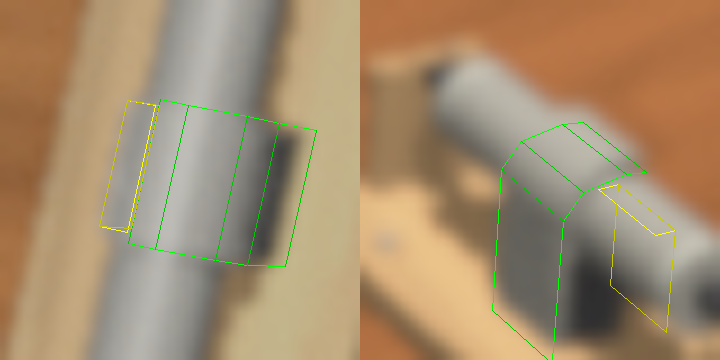

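View pics/z3.png

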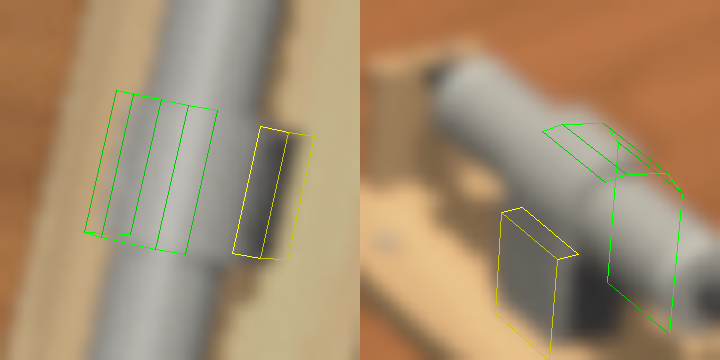

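The hook's back stands on the world -y side: hypothesis A matches its edges in both views. So the open side faces world +y. Next I'll combine both cameras.

Run:
```python
from h import *
D={'clip':((236,100,16),[(206,188),(243,195.4),(223.6,284),(186,275.6)],{1:(386.9,190),2:(348.1,153.5),0:(415,180)},[531.96,265.5,-.177]),
'stand':((230,100,12),[(396,214.4),(433.2,212.8),(440,300.6),(401.6,302.2)],{0:(251,235.6),1:(214.4,252),2:(173,208.6)},[485.7,-266.1,.064])}
for k,((a,b,z),pts,sc,p0) in D.items():
    L=np.array([[a/2,b/2,z],[a/2,-b/2,z],[-a/2,-b/2,z],[-a/2,b/2,z]])
    ft=lambda p:(proj("top",tf(p,L))-np.array(pts)).ravel()
    ix=list(sc); fs=lambda p:(proj("scene",tf(p,L))[ix]-np.array([sc[i] for i in ix])).ravel()
    for f in(ft,fs,lambda p:np.r_[ft(p),fs(p)]): 
        r=least_squares(f,p0);print(k,r.x.round(3),r.fun.round(1))
print('jar top',ray("top",285,143,85),'foot scene',ray("scene",388,231,0))
for q in [(344,136.5),(385.5,148),(378,174),(334,159)]: print('off',ray("top",*q,45)[:2].round())
c=ray("top",213,236,62);print(c)
```

```text
clip [ 5.31962e+02  2.65502e+02 -1.77000e-01] [ 0.2 -0.5  0.2 -0.5 -0.   0.1 -0.4  0.8]
clip [ 5.35439e+02  2.64300e+02 -1.79000e-01] [-0.4 -0.9 -0.7 -0.4  1.   1.1]
clip [ 5.32658e+02  2.65594e+02 -1.77000e-01] [ 0.1 -0.8  0.2 -0.8 -0.  -0.2 -0.4  0.6 -0.6 -1.5 -0.9 -0.8  0.7  0.5]
stand [ 4.85721e+02 -2.66101e+02  6.40000e-02] [-0.2 -0.4  0.2 -0.4 -0.   0.3 -0.   0.5]
stand [ 4.90589e+02 -2.65326e+02  6.70000e-02] [ 0.6 -0.4 -0.3  0.7 -0.3 -0.6]
stand [ 4.87019e+02 -2.65425e+02  6.70000e-02] [-0.6 -0.8 -0.2 -1.  -0.1 -0.3 -0.1  0.  -0.1 -1.1 -1.  -0.2 -0.8 -1.2]
jar top [765.44590615  84.97067392  85.        ] foot scene [771.83144204  83.38219182   0.        ]
off [796. -67.]
off [ 767. -176.]
off [ 698. -156.]
off [735. -41.]
[529.05365471 260.05368778  62.        ]
```

>>> move_arm:
  offset:
    - [2.5,2.9,0]
    - [2.5,2.9,0]
    - [2.5,2.9,0]
    - [2.5,2.9,0]
    - [2.5,2.9,0]
    - [2.5,2.9,0]
    - [2.5,2.9,0]
    - [2.5,2.9,0]
    - [2.5,2.9,0]
    - [2.5,2.9,0]
    - [0.4,4.0,0]
    - [0.4,4.0,0]
    - [0.4,4.0,0]
    - [0.4,4.0,0]
    - [0.4,4.0,0]
    - [0.4,4.0,0]
    - [0.4,4.0,0]
    - [0.4,4.0,0]
    - [0.4,4.0,0]
    - [0.4,4.0,0]
  twist:
    - [0,0,-0.025]
    - [0,0,-0.025]
    - [0,0,-0.025]
    - [0,0,-0.025]
    - [0,0,-0.025]
    - [0,0,-0.025]
    - [0,0,-0.025]
    - [0,0,-0.025]
    - [0,0,-0.025]
    - [0,0,-0.025]
    - [0,0,-0.025]
    - [0,0,-0.025]
    - [0,0,-0.025]
    - [0,0,-0.025]
    - [0,0,-0.025]
    - [0,0,-0.025]
    - [0,0,-0.025]
    - [0,0,-0.025]
    - [0,0,-0.025]
    - [0,0,-0.025]
  grip: [8.5,8.5,8.5,8.5,8.5,8.5,8.5,8.5,8.5,8.5,8.5,8.5,8.5,8.5,8.5,8.5,8.5,8.5,8.5,8.5]
  squeeze: 100

```text
clock: 2.1
tcp_pos: [484.3, 97.8, 247.9]
tcp_rot: [0.996, -0.092, -0.0, 0.0]
wrist_force: [0.7, -1.1, -0.0]
grip_width: 84.9
```

>>> move_arm:
  offset:
    - [0.1,4.0,-1.0]
    - [0.1,4.0,-1.5]
    - [0.1,4.0,-2.0]
    - [0,3.5,-2.0]
    - [0,2.0,-2.0]
    - [0,0,-1.0]
    - [0,0,0]
  twist:
    - [0,0,0]
    - [0,0,0]
    - [0,0,0]
    - [0,0,0]
    - [0,0,0.007]
    - [0,0,0]
    - [0,0,0]
  grip: [8.5,8.5,8.5,8.5,8.5,8.5,8.5]

```text
clock: 2.8
tcp_pos: [486.2, 270.5, 150.8]
tcp_rot: [0.996, -0.088, -0.002, 0.001]
wrist_force: [-0.1, -0.1, -0.3]
grip_width: 85.1
```

Run:
```python
from h import *
s=arm.sense();print(s['clock'],s['tcp_pos'].round(1),s['tcp_rot'].round(4),s['joint_pos'].round(3))
for n in("top","scene"): cv2.imwrite(f"pics/{n}1.png",eyes.camera(n))
t=cv2.imread("pics/top1.png");crop(t,150,150,110,140,4,"pics/t1.png")
t=cv2.imread("pics/scene1.png");crop(t,320,60,110,140,4,"pics/s1.png")
cv2.imwrite("pics/ts1.png",np.hstack([cv2.imread("pics/t1.png"),np.array(cv2.imread("pics/s1.png"))])[:, :800])
```

```text
2.8 [486.2 270.5 150.8] [ 0.9962 -0.0876 -0.0021  0.0013] [ 0.374 -0.027  1.86  -0.     1.313  2.121]
```

View pics/ts1.png

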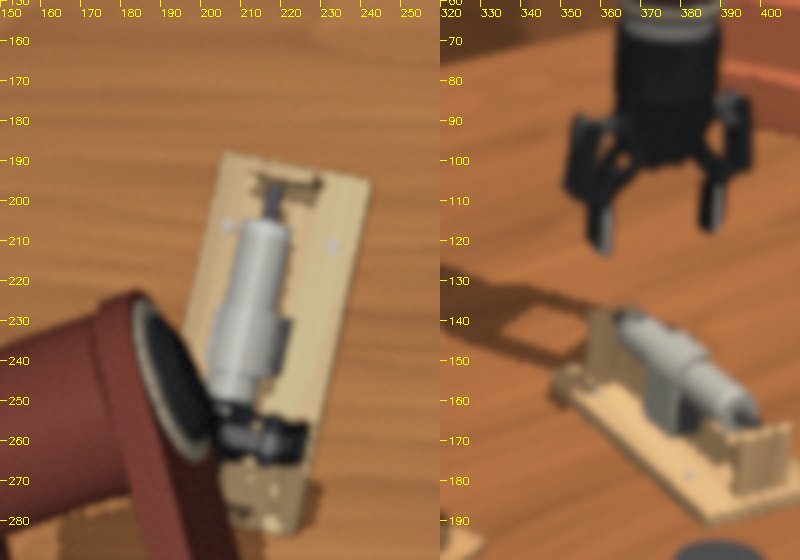

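The scene view shows both open fingertips, left at about (361,122) and right at (387,117), above the near sleeve half. I'll check these against the calibration.

Run:
```python
from ov import *
s=arm.sense();p=s['tcp_pos'];yaw=-.177
im=cv2.imread("pics/scene1.png");pol=[]
for sgn in(-1,1):
    for zz in(146.8,133.8):
        pol.append((rect((p[0],p[1],yaw),(-11,11),sorted((sgn*42.5,sgn*50)),zz),(0,255,0) if zz>140 else (0,0,255)))
cv2.imwrite("pics/ft.png",overlay("scene",im,pol,345,80,60,60,9))
```

```text
(no output)
```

View pics/ft.png

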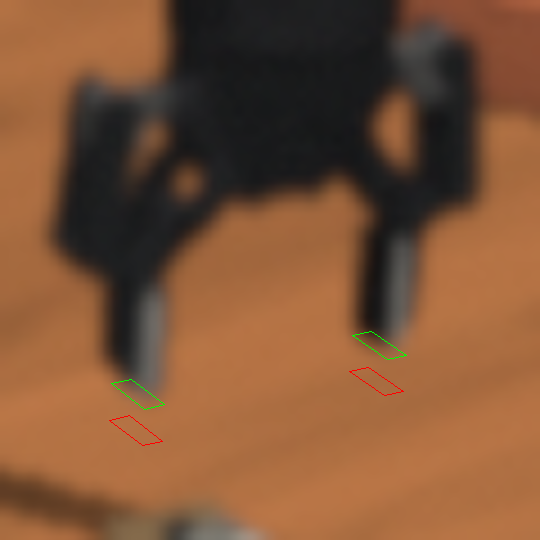

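>>> move_arm:
  offset:
    - [0,0.3,-2.0]
    - [0,0,-2.0]
    - [0,0,-2.0]
    - [0,0,-1.5]
    - [0,0,-1.0]
    - [0,0,-0.5]
    - [0,0,0]
  twist:
    - [0,0,0]
    - [0,0,0]
    - [0,0,0]
    - [0,0,0]
    - [0,0,0]
    - [0,0,0]
    - [0,0,0]
  grip: [8.5,8.5,8.5,8.5,7,6,5]

```text
clock: 3.6
tcp_pos: [487.7, 273.9, 63.2]
tcp_rot: [0.996, -0.088, -0.0, 0.0]
wrist_force: [-0.3, -0.3, 0.3]
grip_width: 49.8
```

Run:
```python
from h import *
s=arm.sense();print(s['clock'],s['tcp_pos'].round(1),s['tcp_rot'].round(4),s['grip_width'])
for n in("top","scene"): cv2.imwrite(f"pics/{n}2.png",eyes.camera(n))
crop(cv2.imread("pics/scene2.png"),335,60,80,75*2,5,"pics/s2.png")
```

```text
3.6 [487.7 273.9  63.2] [ 9.961e-01 -8.820e-02 -1.000e-04  1.000e-04] 49.837659291738305
```

View pics/s2.png

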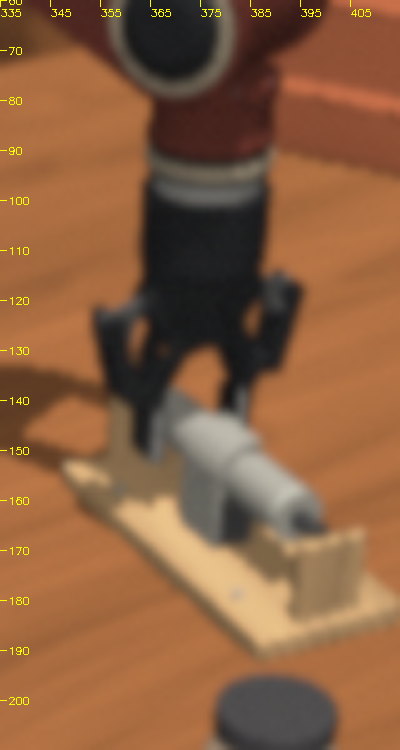

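The fingers straddle the near bare half of the sleeve, left tip at about (364,151) and right one behind it at (383,142). I'll close gently to feel the centring.

>>> move_arm:
  offset:
    - [0,0,-0.2]
    - [0,0,0]
    - [0,0,0]
    - [0,0,0]
    - [0,0,0]
    - [0,0,0]
  twist:
    - [0,0,0]
    - [0,0,0]
    - [0,0,0]
    - [0,0,0]
    - [0,0,0]
    - [0,0,0]
  grip: [4,3.7,3.5,3.4,3.2,3.1]
  squeeze: 30

```text
clock: 4.3
tcp_pos: [487.8, 274.3, 61.5]
tcp_rot: [0.996, -0.088, 0.0, -0.0]
wrist_force: [-0.5, 0.2, 0.8]
grip_width: 31.5
```

>>> move_arm:
  offset:
    - [0,0,0]
    - [0,0,0]
    - [0,0,0]
    - [0,0,0]
  twist:
    - [0,0,0]
    - [0,0,0]
    - [0,0,0]
    - [0,0,0]
  grip: [2.5,2.5,2.5,2.5]
  squeeze: 110

```text
clock: 4.7
tcp_pos: [487.8, 274.3, 61.7]
tcp_rot: [0.996, -0.088, 0.0, -0.0]
wrist_force: [-2.4, 1.7, 5.6]
grip_width: 29.1
```

>>> move_arm:
  offset:
    - [0.04,0.2,0.03]
    - [0.04,0.2,0]
    - [0.05,0.3,0]
    - [0.05,0.3,0]
  twist:
    - [0,0,0]
    - [0,0,0]
    - [0,0,0]
    - [0,0,0]
  grip: [2.5,2.5,2.5,2.5]

```text
clock: 5.1
tcp_pos: [489.4, 281.5, 61.4]
tcp_rot: [0.996, -0.088, -0.0, 0.003]
wrist_force: [-2.3, -10.2, 7.6]
grip_width: 29.6
```

>>> move_arm:
  offset:
    - [0.05,0.3,0]
    - [0.05,0.3,0]
    - [0.05,0.3,0]
    - [0.05,0.3,0]
    - [0.05,0.3,0]
  twist:
    - [0,0,0]
    - [0,0,0]
    - [0,0,0]
    - [0,0,0]
    - [0,0,0]
  grip: [2.5,2.5,2.5,2.5,2.5]

```text
clock: 5.6
tcp_pos: [491.3, 296.1, 60.1]
tcp_rot: [0.996, -0.089, -0.001, 0.003]
wrist_force: [-1.5, -9.5, 4.5]
grip_width: 29.1
```

>>> move_arm:
  offset:
    - [0.05,0.3,0.05]
    - [0.05,0.3,0.05]
    - [0.05,0.3,0]
    - [0.05,0.3,0]
    - [0.05,0.3,0]
    - [0.05,0.3,0]
    - [0.05,0.3,0]
    - [0.03,0.2,0]
    - [0,0,0]
  twist:
    - [0,0,0]
    - [0,0,0]
    - [0,0,0]
    - [0,0,0]
    - [0,0,0]
    - [0,0,0]
    - [0,0,0]
    - [0,0,0]
    - [0,0,0]
  grip: [2.5,2.5,2.5,2.5,2.5,2.5,2.5,2.5,2.5]

```text
clock: 6.5
tcp_pos: [495.5, 322.2, 62.1]
tcp_rot: [0.996, -0.088, -0.0, 0.0]
wrist_force: [-0.2, 0.0, -3.1]
grip_width: 29.2
```

Run:
```python
from h import *
for n in("top","scene"): cv2.imwrite(f"pics/{n}3.png",eyes.camera(n))
crop(cv2.imread("pics/scene3.png"),340,90,80,110,5,"pics/s3.png")
crop(cv2.imread("pics/top3.png"),170,180,80,110,5,"pics/t3.png")
cv2.imwrite("pics/ts3.png",np.hstack([cv2.imread("pics/t3.png"),cv2.imread("pics/s3.png")]))
```

```text
(no output)
```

View pics/ts3.png

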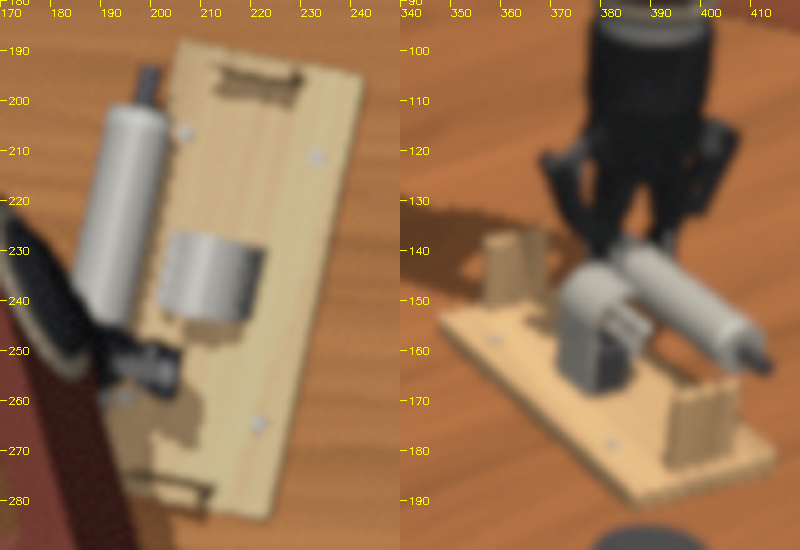

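The roller is out of the clip: the sleeve is at (195,225) in the top view, well clear of the hook. The jaw sprang back, and the roller is level in the grip. Now I'll lift it and carry it to the rest.

>>> move_arm:
  offset:
    - [0,0,1.0]
    - [0,0,2.0]
    - [0,0,2.0]
    - [0,0,2.0]
    - [0,0,2.0]
    - [0,0,1.0]
    - [-0.2,-2.4,0]
    - [-0.2,-2.4,0]
    - [-0.2,-2.4,0]
    - [-0.2,-2.4,0]
    - [-0.2,-2.4,0]
    - [-0.2,-2.4,0]
    - [-0.2,-2.4,0]
    - [-0.2,-2.4,0]
    - [-0.2,-2.4,0]
    - [-0.2,-2.4,0]
    - [-0.2,-2.4,0]
    - [-0.2,-2.4,0]
    - [-0.2,-2.4,0]
    - [-0.2,-2.4,0]
  twist:
    - [0,0,0]
    - [0,0,0]
    - [0,0,0]
    - [0,0,0]
    - [0,0,0]
    - [0,0,0]
    - [0,0,0.035]
    - [0,0,0.035]
    - [0,0,0.035]
    - [0,0,0.035]
    - [0,0,0.035]
    - [0,0,0.035]
    - [0,0,0.035]
    - [0,0,0.035]
    - [0,0,0.035]
    - [0,0,0.035]
    - [0,0,0.035]
    - [0,0,0.035]
    - [0,0,0.035]
    - [0,0,0.03]
  grip: [2.5,2.5,2.5,2.5,2.5,2.5,2.5,2.5,2.5,2.5,2.5,2.5,2.5,2.5,2.5,2.5,2.5,2.5,2.5,2.5]

```text
clock: 8.6
tcp_pos: [467.4, -14.9, 162.7]
tcp_rot: [0.988, 0.154, -0.0, 0.0]
wrist_force: [-0.0, 0.2, -3.3]
grip_width: 29.3
```

>>> move_arm:
  offset:
    - [0,0,0]
    - [0,0,0]
  twist:
    - [0,0,0]
    - [0,0,0]
  grip: [2.5,2.5]

```text
clock: 8.8
tcp_pos: [467.6, -14.1, 162.7]
tcp_rot: [0.988, 0.153, 0.0, -0.0]
wrist_force: [-0.1, 0.7, -2.8]
grip_width: 29.1
```

Run:
```python
from h import *
s=arm.sense();q=s['tcp_rot'];print(s['clock'],s['tcp_pos'].round(1),q.round(4),2*np.arctan2(q[1],q[0]),s['wrist_force'].round(1),s['wrist_torque'].round(2))
for n in("top","scene"): cv2.imwrite(f"pics/{n}4.png",eyes.camera(n))
crop(cv2.imread("pics/scene4.png"),250,80,100,140,4,"pics/s4.png")
crop(cv2.imread("pics/top4.png"),270,170,100,140,4,"pics/t4.png")
cv2.imwrite("pics/ts4.png",np.hstack([cv2.imread("pics/t4.png"),cv2.imread("pics/s4.png")]))
```

```text
8.8 [467.6 -14.1 162.7] [ 9.882e-01  1.530e-01  0.000e+00 -2.000e-04] 0.3072042695273983 [-0.1  0.7 -2.8] [-0.05  0.08  0.  ]
```

View pics/ts4.png

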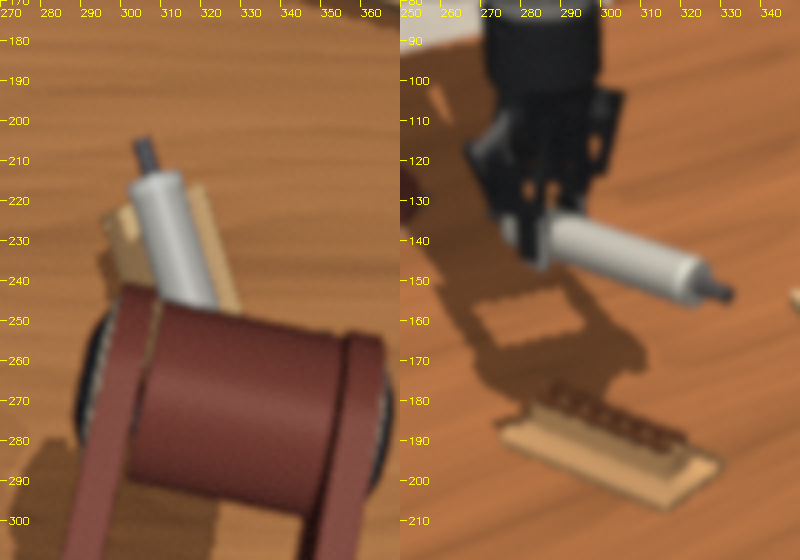

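Run:
```python
from ov import *
s=arm.sense();p=s['tcp_pos'];y=.3072
c=p[:2]+46.6*np.array([np.cos(y),np.sin(y)]);print(c)
P=(c[0],c[1],y)
pol=[(q,(0,0,255)) for q in cyl(P,p[2]+.5,16,75,75)+cyl(P,p[2]+.5,6,99,99)]
R0=(506.4,.16,.308);R1=(508.5,0,.308)
for R,col in((R0,(0,255,0)),(R1,(255,255,0))):
    for sg in(-8,8): pol.append((tf(R,[[-60,sg,37],[60,sg,37]]),col))
    pol.append((rect(R,(-75,75),(-35,35),10),col))
A=overlay("scene",cv2.imread("pics/scene4.png"),pol,265,125,75,85,7);cv2.imwrite("pics/o4s.png",A)
A=overlay("top",cv2.imread("pics/top4.png"),pol,285,190,55,80,7);cv2.imwrite("pics/o4t.png",A)
cv2.imwrite("pics/o40.png",np.hstack([overlay("scene",cv2.imread("pics/scene0.png"),pol[2:],270,170,66,45,6),overlay("top",cv2.imread("pics/top0.png"),pol[2:],290,212,50,70,6)[:270]]))
```

```text
[512.12730509   0.76014469]
```

View pics/o4s.png

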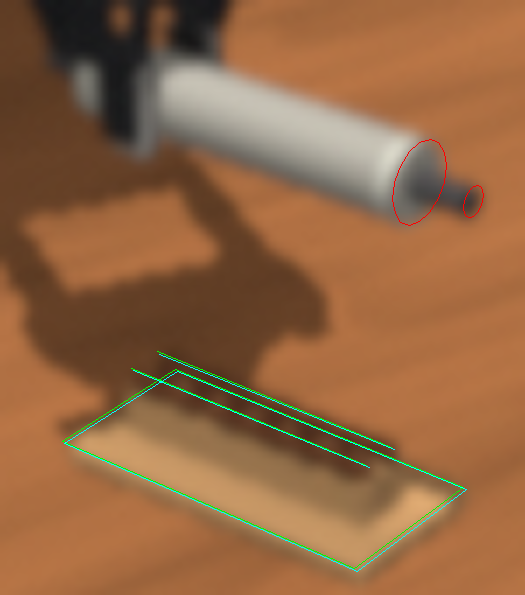

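View pics/o4t.png

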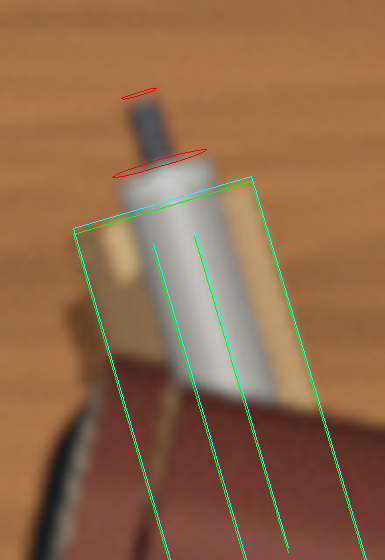

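View pics/o40.png

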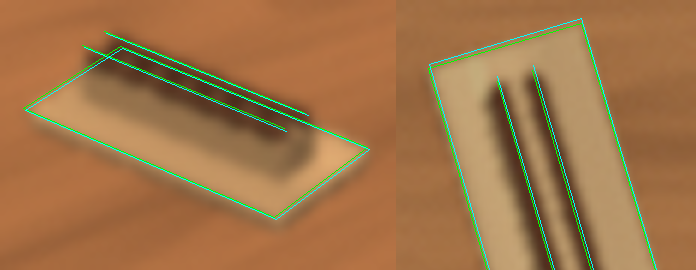

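>>> move_arm:
  offset:
    - [-0.05,0.15,-1.5]
    - [0,0,-2.0]
    - [0,0,-2.0]
    - [0,0,-1.5]
    - [0,0,-1.0]
    - [0,0,0]
  twist:
    - [0,0,0]
    - [0,0,0]
    - [0,0,0]
    - [0,0,0]
    - [0,0,0]
    - [0,0,0]
  grip: [2.5,2.5,2.5,2.5,2.5,2.5]

```text
clock: 9.5
tcp_pos: [465.6, -11.5, 80.1]
tcp_rot: [0.988, 0.154, -0.002, -0.001]
wrist_force: [-0.2, 0.6, -1.7]
grip_width: 29.0
```

Run:
```python
from ov import *
s=arm.sense();q=s['tcp_rot'];p=s['tcp_pos'];print(s['clock'],p.round(1),q.round(4),s['wrist_force'].round(1))
for n in("top","scene"): cv2.imwrite(f"pics/{n}5.png",eyes.camera(n))
crop(cv2.imread("pics/scene5.png"),265,135,80,85,7,"pics/s5.png")
crop(cv2.imread("pics/top5.png"),285,190,60,85,7,"pics/t5.png")
```

```text
9.5 [465.6 -11.5  80.1] [ 9.880e-01  1.542e-01 -2.200e-03 -8.000e-04] [-0.2  0.6 -1.7]
```

View pics/s5.png

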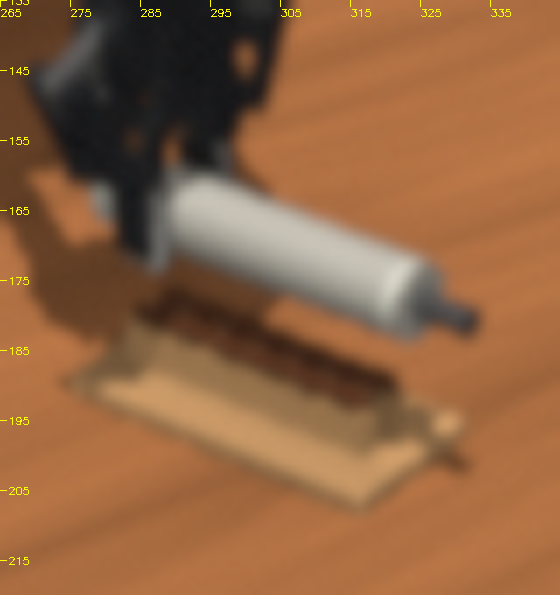

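View pics/t5.png

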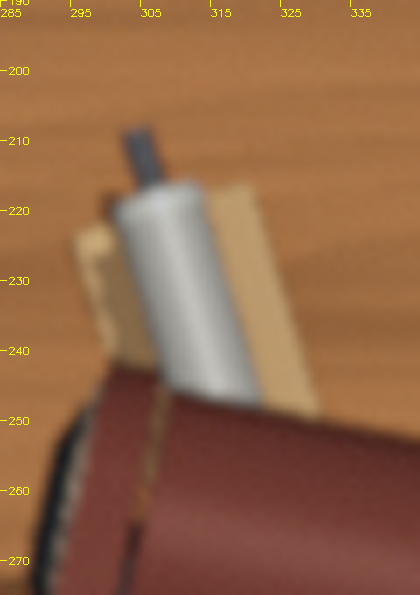

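Run:
```python
from ov import *
R=(506.4,.16,.308)
def uat(z,off,v):
    a=proj("top",tf(R,[[-80,off,z],[120,off,z]])); return np.interp(v,a[::-1,1],a[::-1,0])
print(uat(10,0,235),uat(10,35,235),uat(10,-35,235),uat(80,0,235),uat(80,16,235),uat(80,-16,235))
im=cv2.imread("pics/top5.png").astype(int)
print(im[235,292:332].sum(1))
im=cv2.imread("pics/top0.png").astype(int)
print(im[235,292:332].sum(1))
# scene: seat line vs roller
import numpy as np
s=arm.sense();p=s['tcp_pos']
print(proj("scene",tf(R,[[99,0,80.5],[-99,0,80.5],[75,0,80.5]])), proj("scene",tf(R,[[60,8,37],[60,-8,37],[-60,8,37]])))
```

```text
312.65829459993626 298.7745509668196 326.5300994197245 313.05448003855145 306.3062352224647 319.79990304989485
[335 339 334 337 329 320 334 378 369 325 307 310 305 302 337 389 433 462
 493 533 565 567 540 504 478 444 410 406 433 445 449 449 452 435 379 314
 305 304 302 303]
[324 328 326 325 324 313 332 399 449 466 474 473 468 437 358 257 182 174
 227 336 406 380 283 191 180 274 379 427 437 438 442 438 443 428 368 310
 294 296 296 298]
[[330.83185735 180.95546628]
 [274.31165221 158.88425268]
 [323.47688076 178.08333836]] [[320.86983463 188.81867019]
 [317.27273738 191.38943839]
 [287.36891754 175.1856744 ]]
```

>>> move_arm:
  offset:
    - [0,-0.05,-1.0]
    - [0,0,-0.8]
    - [0,0,-0.4]
    - [0,0,-0.2]
    - [0,0,0]
  twist:
    - [0,0,0]
    - [0,0,0]
    - [0,0,0]
    - [0,0,0]
    - [0,0,0]
  grip: [2.5,2.5,2.5,2.5,2.5]

```text
clock: 10.1
tcp_pos: [467.0, -12.8, 58.2]
tcp_rot: [0.988, 0.154, -0.0, -0.0]
wrist_force: [-0.0, 0.8, -3.1]
grip_width: 29.0
```

>>> move_arm:
  offset:
    - [0,0,-0.1]
    - [0,0,-0.1]
    - [0,0,0]
  twist:
    - [0,0,0]
    - [0,0,0]
    - [0,0,0]
  grip: [2.5,2.5,2.5]

```text
clock: 10.4
tcp_pos: [467.4, -12.9, 56.7]
tcp_rot: [0.988, 0.154, 0.0, 0.0]
wrist_force: [-0.7, 0.1, -3.0]
grip_width: 29.4
```

>>> move_arm:
  offset:
    - [0,0,-0.2]
    - [0,0,-0.1]
    - [0,0,-0.1]
    - [0,0,0]
  twist:
    - [0,0,0]
    - [0,0,0]
    - [0,0,0]
    - [0,0,0]
  grip: [2.5,2.5,2.5,2.5]

```text
clock: 10.8
tcp_pos: [467.2, -12.9, 52.4]
tcp_rot: [0.988, 0.154, -0.0, -0.0]
wrist_force: [-0.7, 0.4, -2.0]
grip_width: 29.1
```

>>> move_arm:
  offset:
    - [0,0,-0.05]
    - [0,0,-0.05]
    - [0,0,0]
  twist:
    - [0,0,0]
    - [0,0,0]
    - [0,0,0]
  grip: [2.5,2.5,2.5]

```text
clock: 11.1
tcp_pos: [467.4, -12.9, 51.8]
tcp_rot: [0.988, 0.154, 0.0, -0.0]
wrist_force: [-0.7, 0.1, -1.1]
grip_width: 28.8
```

Run:
```python
from ov import *
s=arm.sense();print(s['tcp_pos'].round(2),s['wrist_force'].round(1),s['wrist_torque'].round(2))
for n in("top","scene"): cv2.imwrite(f"pics/{n}6.png",eyes.camera(n))
crop(cv2.imread("pics/scene6.png"),265,135,80,85,7,"pics/s6.png")
```

```text
[467.38 -12.9   51.83] [-0.7  0.1 -1.1] [-0.01  0.19  0.03]
```

View pics/s6.png

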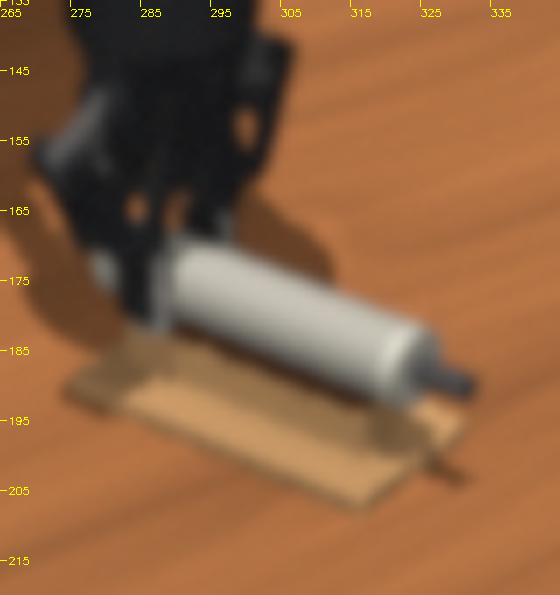

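>>> move_arm:
  offset:
    - [0,0,-0.05]
    - [0,0,-0.05]
    - [0,0,0]
  twist:
    - [0,0,0]
    - [0,0,0]
    - [0,0,0]
  grip: [2.5,2.5,2.5]

```text
clock: 11.5
tcp_pos: [467.4, -12.9, 51.7]
tcp_rot: [0.988, 0.154, -0.0, -0.0]
wrist_force: [-5.3, 0.8, 8.4]
grip_width: 28.8
```

Firmly down on the dowels, with almost no side force. Releasing.

>>> move_arm:
  offset:
    - [0,0,0]
    - [0,0,0]
    - [0,0,0]
    - [0,0,0]
    - [0,0,0]
    - [0,0,0]
    - [0,0,0]
    - [0,0,0]
  twist:
    - [0,0,0]
    - [0,0,0]
    - [0,0,0]
    - [0,0,0]
    - [0,0,0]
    - [0,0,0]
    - [0,0,0]
    - [0,0,0]
  grip: [3.0,3.1,3.2,3.4,3.7,4.2,5.0,5.0]
  squeeze: 60

```text
clock: 12.3
tcp_pos: [467.4, -12.9, 50.6]
tcp_rot: [0.988, 0.154, 0.0, 0.0]
wrist_force: [-0.1, 0.5, -0.7]
grip_width: 50.2
```

Run:
```python
from ov import *
s=arm.sense();print(s['tcp_pos'].round(2),s['wrist_force'].round(1),s['wrist_torque'].round(2))
for n in("scene",): cv2.imwrite(f"pics/{n}7.png",eyes.camera(n))
crop(cv2.imread("pics/scene7.png"),265,135,80,85,7,"pics/s7.png")
```

```text
[467.36 -12.93  50.57] [-0.1  0.5 -0.7] [ 0.05  0.08 -0.06]
```

View pics/s7.png

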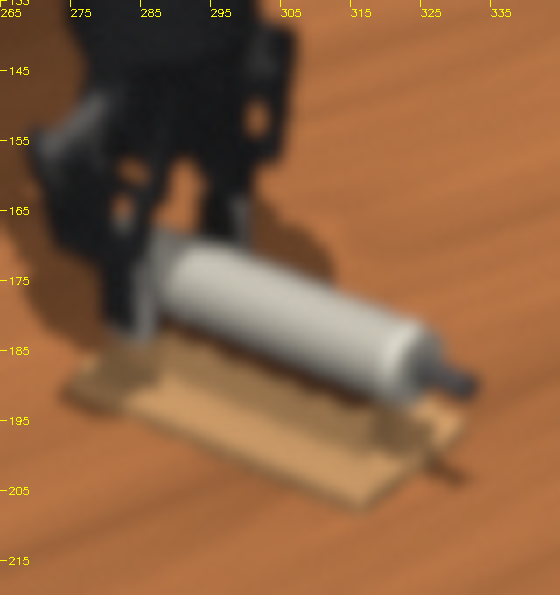

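>>> move_arm:
  offset:
    - [0,0,1.0]
    - [0,0,2.0]
    - [0,0,2.0]
    - [1.0,0.3,2.0]
    - [1.0,0.3,1.0]
    - [1.0,0.3,0]
    - [1.0,0.3,0]
    - [0,0,0]
  twist:
    - [0,0,0]
    - [0,0,0]
    - [0,0,0]
    - [0,0,0]
    - [0,0,0]
    - [0,0,0]
    - [0,0,0]
    - [0,0,0]
  grip: [5.5,6,6,6,6,6,6,6]

```text
clock: 13.15
tcp_pos: [507.7, -0.5, 129.5]
tcp_rot: [0.988, 0.154, -0.001, -0.0]
wrist_force: [-0.1, -0.2, 0.0]
grip_width: 60.2
```

Run:
```python
from ov import *
s=arm.sense();print(s['tcp_pos'].round(2),s['wrist_force'].round(1),s['wrist_torque'].round(2))
for n in("scene","top"): cv2.imwrite(f"pics/{n}8.png",eyes.camera(n))
crop(cv2.imread("pics/scene8.png"),260,135,80,80,7,"pics/s8.png")
crop(cv2.imread("pics/top8.png"),285,190,60,100,6,"pics/t8.png")
R=(507.4,.1,.308)
for c in(-5,0,5): print(c,proj("scene",tf(R,[[c+99,0,52],[c-99,0,52],[c+75,0,52],[c-75,0,52]])).round(1).tolist())
```

```text
[ 5.0766e+02 -4.8000e-01  1.2945e+02] [-0.1 -0.2  0. ] [-0.05 -0.   -0.  ]
-5 [[329.4, 189.7], [273.8, 167.3], [322.2, 186.8], [280.1, 169.8]]
0 [[331.0, 190.3], [275.1, 167.8], [323.7, 187.4], [281.4, 170.3]]
5 [[332.5, 190.9], [276.4, 168.3], [325.2, 188.0], [282.7, 170.9]]
```

View pics/s8.png

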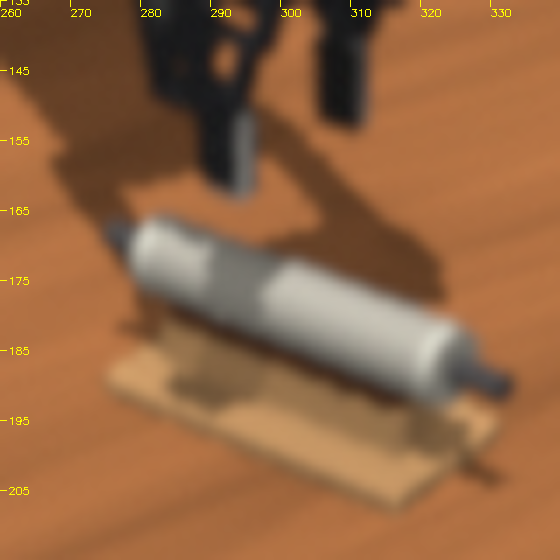

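View pics/t8.png

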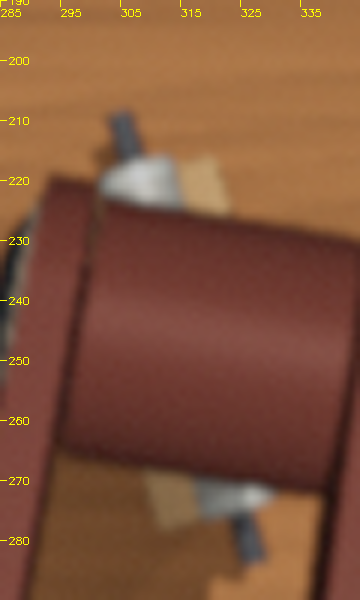

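Run:
```python
from ov import *
R=(506.4,.16,.308)
for c in(-3,0,3): print(c,proj("top",tf(R,[[c+99,0,52],[c-99,0,52]])).round(1).tolist())
for q in((305,208.3),(327.3,283.8)): print(ray("top",*q,52))
```

```text
-3 [[305.7, 210.8], [328.1, 286.4]]
0 [[305.4, 209.7], [327.7, 285.3]]
3 [[305.1, 208.5], [327.4, 284.1]]
[604.21199559  31.3165852   52.        ]
[415.67316802 -28.74683321  52.        ]
```

>>> move_arm:
  offset:
    - [0.23,0.11,-1.5]
    - [0,0,-2.0]
    - [0,0,-2.0]
    - [0,0,-1.3]
    - [0,0,-0.7]
    - [0,0,-0.2]
    - [0,0,0]
  twist:
    - [0,0,0]
    - [0,0,0]
    - [0,0,0]
    - [0,0,0]
    - [0,0,0]
    - [0,0,0]
    - [0,0,0]
  grip: [6,6,6,6,5.5,5,4.5]

```text
clock: 13.95
tcp_pos: [509.8, 0.2, 53.7]
tcp_rot: [0.988, 0.154, 0.0, 0.0]
wrist_force: [-0.1, -0.3, -0.1]
grip_width: 45.3
```

>>> move_arm:
  offset:
    - [0,0,0]
    - [0,0,0]
    - [0,0,0]
    - [0,0,0]
    - [0,0,0]
    - [0,0,0]
  twist:
    - [0,0,0]
    - [0,0,0]
    - [0,0,0]
    - [0,0,0]
    - [0,0,0]
    - [0,0,0]
  grip: [4.0,3.7,3.5,3.4,3.3,3.2]
  squeeze: 30

```text
clock: 14.55
tcp_pos: [509.7, 1.5, 54.2]
tcp_rot: [0.988, 0.154, 0.0, -0.002]
wrist_force: [-2.0, 6.4, 4.5]
grip_width: 32.0
```

>>> move_arm:
  offset:
    - [-0.05,0.15,-0.1]
    - [0,0,0]
    - [0,0,0]
  twist:
    - [0,0,0]
    - [0,0,0]
    - [0,0,0]
  grip: [3.2,3.1,3.1]

```text
clock: 14.85
tcp_pos: [509.6, 1.8, 53.2]
tcp_rot: [0.988, 0.154, 0.0, 0.0]
wrist_force: [-0.3, 2.5, 5.3]
grip_width: 31.1
```

>>> move_arm:
  offset:
    - [-0.01,0.03,0]
    - [0,0,0]
    - [0,0,0]
    - [0,0,0]
  twist:
    - [0,0,0]
    - [0,0,0]
    - [0,0,0]
    - [0,0,0]
  grip: [2.5,2.5,2.5,2.5]
  squeeze: 80

```text
clock: 15.25
tcp_pos: [509.6, 1.8, 53.5]
tcp_rot: [0.988, 0.154, 0.001, 0.0]
wrist_force: [-1.7, 2.1, 5.7]
grip_width: 29.5
```

>>> move_arm:
  offset:
    - [0,0,0.5]
    - [0,0,1.5]
    - [0,0,2.0]
    - [0,0,2.0]
    - [0,0,2.0]
    - [0,0,2.0]
    - [-0.18,-2.2,0]
    - [-0.18,-2.2,0]
    - [-0.18,-2.2,0]
    - [-0.18,-2.2,0]
    - [-0.18,-2.2,0]
    - [-0.18,-2.2,0]
    - [-0.18,-2.2,0]
    - [-0.18,-2.2,0]
    - [-0.18,-2.2,0]
    - [-0.18,-2.2,0]
    - [-0.18,-2.2,0]
    - [-0.18,-2.2,0]
    - [0,-0.3,0]
    - [0,0,0]
  twist:
    - [0,0,0]
    - [0,0,0]
    - [0,0,0]
    - [0,0,0]
    - [0,0,0]
    - [0,0,0]
    - [0,0,-0.02]
    - [0,0,-0.02]
    - [0,0,-0.02]
    - [0,0,-0.02]
    - [0,0,-0.02]
    - [0,0,-0.02]
    - [0,0,-0.02]
    - [0,0,-0.02]
    - [0,0,-0.02]
    - [0,0,-0.02]
    - [0,0,-0.02]
    - [0,0,-0.02]
    - [0,0,0]
    - [0,0,0]
  grip: [2.5,2.5,2.5,2.5,2.5,2.5,2.5,2.5,2.5,2.5,2.5,2.5,2.5,2.5,2.5,2.5,2.5,2.5,2.5,2.5]

```text
clock: 17.25
tcp_pos: [487.0, -265.3, 152.7]
tcp_rot: [0.999, 0.034, -0.0, -0.0]
wrist_force: [-0.7, -0.1, -3.3]
grip_width: 29.6
```

Run:
```python
from ov import *
s=arm.sense();q=s['tcp_rot'];print(s['tcp_pos'].round(2),q.round(4),2*np.arctan2(q[1],q[0]),s['wrist_force'].round(1),s['wrist_torque'].round(2))
for n in("scene","top"): cv2.imwrite(f"pics/{n}9.png",eyes.camera(n))
crop(cv2.imread("pics/scene9.png"),150,120,120,140,4,"pics/s9.png")
crop(cv2.imread("pics/top9.png"),380,190,75,140,4,"pics/t9.png")
cv2.imwrite("pics/ts9.png",np.hstack([cv2.imread("pics/t9.png"),cv2.imread("pics/s9.png")]))
```

```text
[ 487.04 -265.26  152.66] [ 9.994e-01  3.390e-02 -2.000e-04 -2.000e-04] 0.06774326970448857 [-0.7 -0.1 -3.3] [-0.01 -0.   -0.01]
```

View pics/ts9.png

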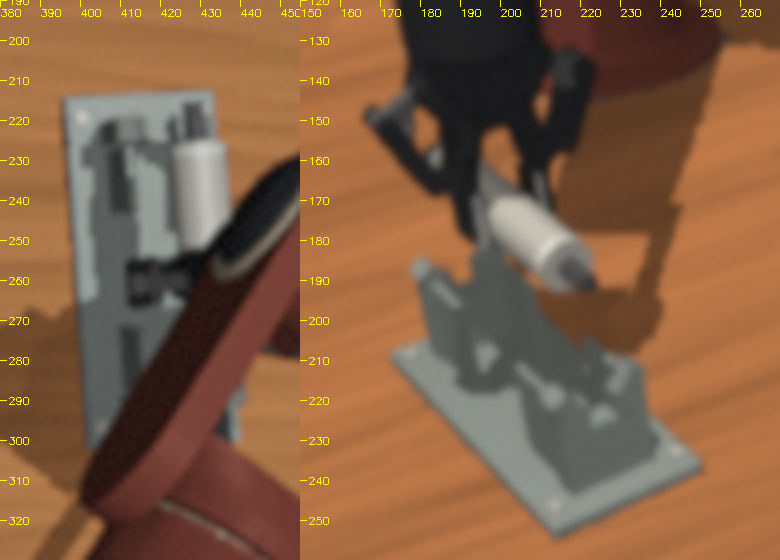

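>>> move_arm:
  offset:
    - [0,0,-1.0]
    - [0,0,-1.5]
    - [0,0,-1.5]
    - [0,0,-0.8]
    - [0,0,-0.4]
    - [0,0,0]
  twist:
    - [0,0,0]
    - [0,0,0]
    - [0,0,0]
    - [0,0,0]
    - [0,0,0]
    - [0,0,0]
  grip: [2.5,2.5,2.5,2.5,2.5,2.5]

```text
clock: 17.95
tcp_pos: [486.9, -264.6, 99.4]
tcp_rot: [0.999, 0.034, -0.001, -0.001]
wrist_force: [0.3, 0.0, -2.4]
grip_width: 29.6
```

Run:
```python
from ov import *
s=arm.sense();q=s['tcp_rot'];print(s['tcp_pos'].round(2),q.round(4),2*np.arctan2(q[1],q[0]),s['wrist_force'].round(1),s['wrist_torque'].round(2))
for n in("scene","top"): cv2.imwrite(f"pics/{n}10.png",eyes.camera(n))
crop(cv2.imread("pics/scene10.png"),165,150,90,105,6,"pics/s10.png")
crop(cv2.imread("pics/top10.png"),390,200,55,110,6,"pics/t10.png")
```

```text
[ 486.93 -264.57   99.43] [ 9.994e-01  3.440e-02 -8.000e-04 -6.000e-04] 0.06884417500044476 [ 0.3  0.  -2.4] [-0.05 -0.   -0.03]
```

View pics/s10.png

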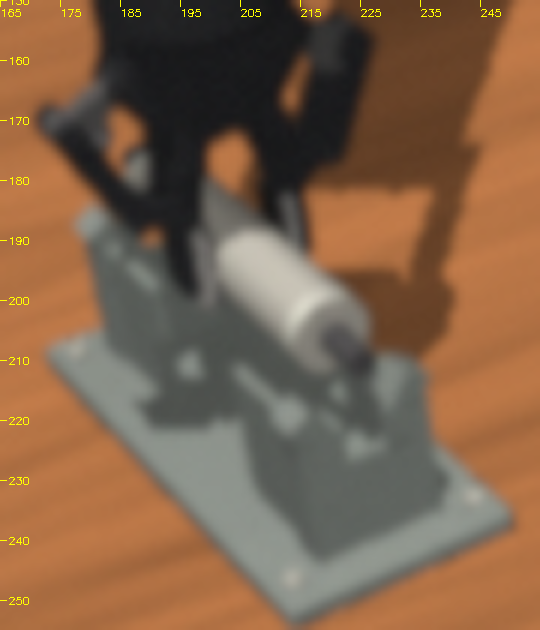

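View pics/t10.png

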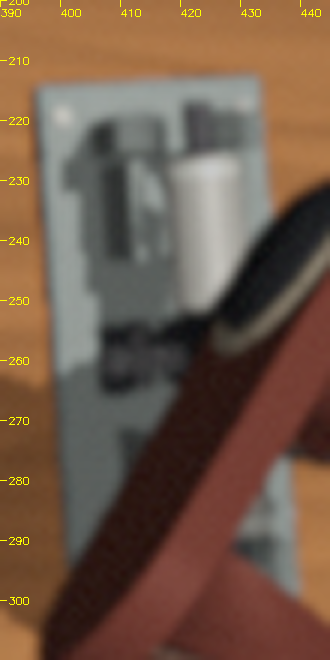

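Run:
```python
from ov import *
R=(485.7,-266.1,.064);P=(486.9,-264.6,.068)
z=100
a=proj("top",tf(R,[[-20,0,z],[99,0,z]]));print('u@240.5',np.interp(240.5,a[::-1,1],a[::-1,0]))
for o in(16,-16):
    a=proj("top",tf(R,[[-20,o,z],[99,o,z]]));print(o,np.interp(240.5,a[::-1,1],a[::-1,0]))
im=cv2.imread("pics/top10.png").astype(int)
for r in(232,240,246): print(r,im[r,412:438].sum(1))
for Q in(R,P): print('scene',proj("scene",tf(Q,[[99,0,z],[75,0,z]])).round(1).tolist(), 'seat tip',proj("scene",tf(Q,[[99,0,60],[75,0,60]])).round(1).tolist())
# uprights tops outline for R and shifted, drawn
pol=[]
for R_,col in((R,(0,255,0)),((488.0,-265.2,.066),(0,255,255))):
    for sx in(-1,1):
        xs=(sx*81,sx*97)
        for sy in(-1,1): pol.append((rect(R_,xs,(sy*8.5,sy*8.5),60),col))
        pol.append((tf(R_,[[sx*97,-8.5,84],[sx*97,-8.5,54],[sx*97,8.5,54],[sx*97,8.5,84]]),col))
    pol.append((rect(R_,(-115,115),(-50,50),12),col))
pol+=[(q,(0,0,255)) for q in cyl((486.9,-264.6,.068),100,16,75,75)+cyl((486.9,-264.6,.068),100,6,99,99)]
cv2.imwrite("pics/o10.png",overlay("scene",cv2.imread("pics/scene10.png"),pol,165,170,90,90,7))
```

```text
u@240.5 425.2104374807496
16 418.6509591359978
-16 431.7672441737503
232 [377 391 433 460 434 355 317 365 416 450 485 521 555 572 552 519 496 469
 448 444 454 451 426 385 354 324]
240 [284 314 295 286 315 347 326 331 386 426 461 494 533 560 564 542 516 490
 442 346 228 105  46  48  64  70]
246 [279 276 275 277 276 276 287 313 361 411 445 480 518 551 549 476 326 160
  55  59  70  79  84  86  91 109]
scene [[224.0, 209.5], [218.9, 204.8]] seat tip [[226.2, 223.5], [221.2, 218.7]]
scene [[225.0, 209.4], [219.9, 204.8]] seat tip [[227.1, 223.4], [222.1, 218.7]]
```

View pics/o10.png

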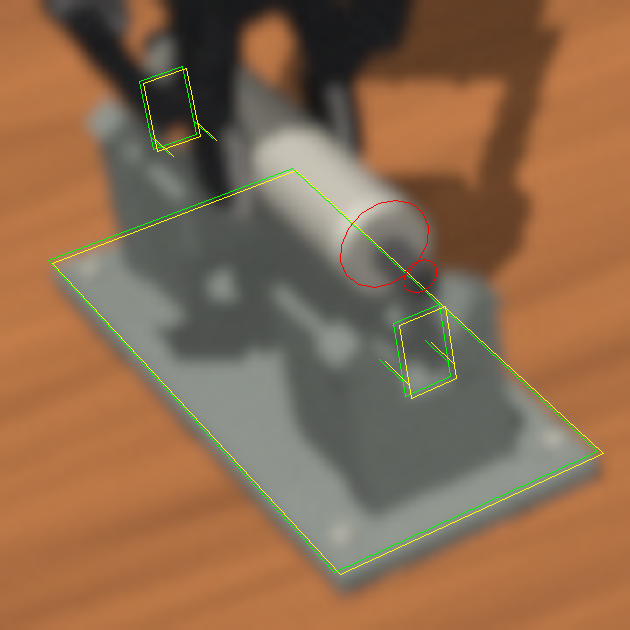

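>>> move_arm:
  offset:
    - [0,0,-0.5]
    - [0,0,-0.5]
    - [0,0,-0.3]
    - [0,0,0]
  twist:
    - [0,0,0]
    - [0,0,0]
    - [0,0,0]
    - [0,0,0]
  grip: [2.5,2.5,2.5,2.5]

```text
clock: 18.45
tcp_pos: [487.0, -264.7, 86.8]
tcp_rot: [0.999, 0.034, -0.001, -0.0]
wrist_force: [0.3, 0.6, -3.9]
grip_width: 29.7
```

>>> move_arm:
  offset:
    - [0,0,-0.3]
    - [0,0,-0.3]
    - [0,0,-0.2]
    - [0,0,0]
  twist:
    - [0,0,0]
    - [0,0,0]
    - [0,0,0]
    - [0,0,0]
  grip: [2.5,2.5,2.5,2.5]

```text
clock: 18.85
tcp_pos: [487.1, -264.8, 79.1]
tcp_rot: [0.999, 0.034, -0.0, -0.0]
wrist_force: [0.2, 0.1, -3.0]
grip_width: 29.5
```

>>> move_arm:
  offset:
    - [0,0,-0.3]
    - [0,0,-0.3]
    - [0,0,-0.2]
    - [0,0,0]
  twist:
    - [0,0,0]
    - [0,0,0]
    - [0,0,0]
    - [0,0,0]
  grip: [2.5,2.5,2.5,2.5]

```text
clock: 19.25
tcp_pos: [487.1, -264.8, 71.1]
tcp_rot: [0.999, 0.034, -0.0, -0.0]
wrist_force: [-0.3, 0.6, -2.3]
grip_width: 29.4
```

>>> move_arm:
  offset:
    - [0,0,-0.3]
    - [0,0,-0.2]
    - [0,0,-0.1]
    - [0,0,0]
  twist:
    - [0,0,0]
    - [0,0,0]
    - [0,0,0]
    - [0,0,0]
  grip: [2.5,2.5,2.5,2.5]

```text
clock: 19.65
tcp_pos: [487.2, -264.9, 65.3]
tcp_rot: [0.999, 0.034, -0.0, -0.0]
wrist_force: [-1.1, 0.3, -2.9]
grip_width: 30.1
```

>>> move_arm:
  offset:
    - [0,0,-0.1]
    - [0,0,-0.1]
    - [0,0,0]
  twist:
    - [0,0,0]
    - [0,0,0]
    - [0,0,0]
  grip: [2.5,2.5,2.5]

```text
clock: 19.95
tcp_pos: [487.3, -264.9, 63.5]
tcp_rot: [0.999, 0.034, -0.0, -0.0]
wrist_force: [1.0, -0.5, -2.1]
grip_width: 29.9
```

>>> move_arm:
  offset:
    - [0,0,-0.1]
    - [0,0,-0.1]
    - [0,0,0]
  twist:
    - [0,0,0]
    - [0,0,0]
    - [0,0,0]
  grip: [2.5,2.5,2.5]

```text
clock: 20.25
tcp_pos: [487.5, -265.1, 62.1]
tcp_rot: [0.999, 0.034, 0.0, 0.0]
wrist_force: [-1.2, 1.3, 1.6]
grip_width: 29.9
```

Contact is at the expected height, with the axis at about 60 mm. I'll press lightly, look, then release.

>>> move_arm:
  offset:
    - [0,0,-0.05]
    - [0,0,-0.03]
    - [0,0,0]
  twist:
    - [0,0,0]
    - [0,0,0]
    - [0,0,0]
  grip: [2.5,2.5,2.5]

```text
clock: 20.55
tcp_pos: [487.6, -265.1, 62.0]
tcp_rot: [0.999, 0.034, -0.0, -0.0]
wrist_force: [-4.4, 2.1, 7.0]
grip_width: 29.6
```

Run:
```python
from ov import *
s=arm.sense();q=s['tcp_rot'];print(s['tcp_pos'].round(2),q.round(4),s['wrist_force'].round(1),s['wrist_torque'].round(2))
for n in("scene","top"): cv2.imwrite(f"pics/{n}11.png",eyes.camera(n))
crop(cv2.imread("pics/scene11.png"),165,150,90,105,6,"pics/s11.png")
```

```text
[ 487.58 -265.09   62.04] [ 9.994e-01  3.450e-02 -1.000e-04 -0.000e+00] [-4.4  2.1  7. ] [0.43 0.65 0.02]
```

View pics/s11.png

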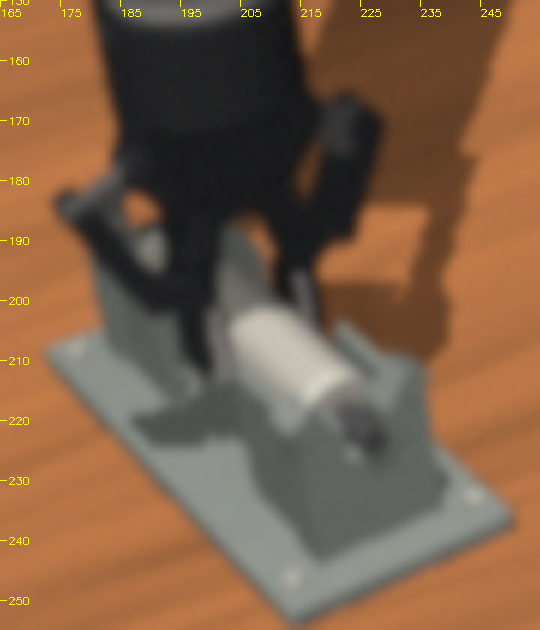

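>>> move_arm:
  offset:
    - [0,0,0]
    - [0,0,0]
    - [0,0,0]
    - [0,0,0]
    - [0,0,0]
    - [0,0,0]
    - [0,0,0]
    - [0,0,0]
  twist:
    - [0,0,0]
    - [0,0,0]
    - [0,0,0]
    - [0,0,0]
    - [0,0,0]
    - [0,0,0]
    - [0,0,0]
    - [0,0,0]
  grip: [3.0,3.1,3.2,3.4,3.7,4.2,5.0,5.0]
  squeeze: 60

```text
clock: 21.45
tcp_pos: [487.4, -265.0, 60.7]
tcp_rot: [0.999, 0.034, 0.0, 0.0]
wrist_force: [0.6, 0.2, -0.6]
grip_width: 50.0
```

>>> move_arm:
  offset:
    - [0,0,0.5]
    - [0,0,1.5]
    - [0,0,2.0]
    - [0,0,3.0]
    - [0,0,3.0]
    - [0,0,3.0]
    - [0,0,3.0]
    - [-1,-3.0,2.0]
    - [-1,-3.0,1.0]
    - [-1,-4.0,0]
    - [-1,-4.0,0]
    - [-1,-4.0,0]
    - [-1,-4.0,0]
    - [-1,-2.0,0]
    - [0,0,0]
  twist:
    - [0,0,0]
    - [0,0,0]
    - [0,0,0]
    - [0,0,0]
    - [0,0,0]
    - [0,0,0]
    - [0,0,0]
    - [0,0,0]
    - [0,0,0]
    - [0,0,0]
    - [0,0,0]
    - [0,0,0]
    - [0,0,0]
    - [0,0,0]
    - [0,0,0]
  grip: [5,5,5,5,5,5,5,5,5,5,5,5,5,5,5]

```text
clock: 22.95
tcp_pos: [415.9, -507.6, 252.0]
tcp_rot: [0.999, 0.033, 0.0, 0.001]
wrist_force: [-0.1, 0.8, 0.5]
grip_width: 49.7
```

Run:
```python
from ov import *
s=arm.sense();print(s['clock'],s['tcp_pos'].round(1),s['wrist_force'].round(1))
for n in("scene","top"): cv2.imwrite(f"pics/{n}12.png",eyes.camera(n))
pol=[]
for R in((488,-265.2,.066),):
    pol+=[(q,(0,0,255)) for q in cyl(R,60,16,-75,75)+cyl(R,60,6,-99,99)]
a=overlay("scene",cv2.imread("pics/scene12.png"),[],160,165,95,95,4);b=overlay("scene",cv2.imread("pics/scene12.png"),pol,160,165,95,95,4)
cv2.imwrite("pics/e1.png",np.hstack([a,b]))
a=overlay("top",cv2.imread("pics/top12.png"),[],385,205,65,105,5);b=overlay("top",cv2.imread("pics/top12.png"),pol,385,205,65,105,5)
cv2.imwrite("pics/e2.png",np.hstack([a,b]))
```

```text
22.95 [ 415.9 -507.6  252. ] [-0.1  0.8  0.5]
```

View pics/e1.png

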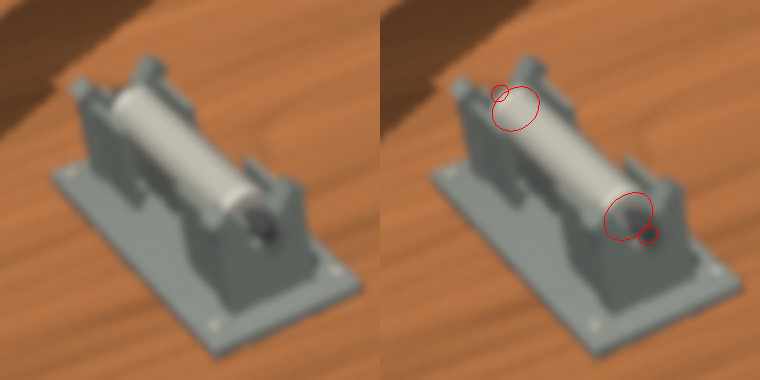

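View pics/e2.png

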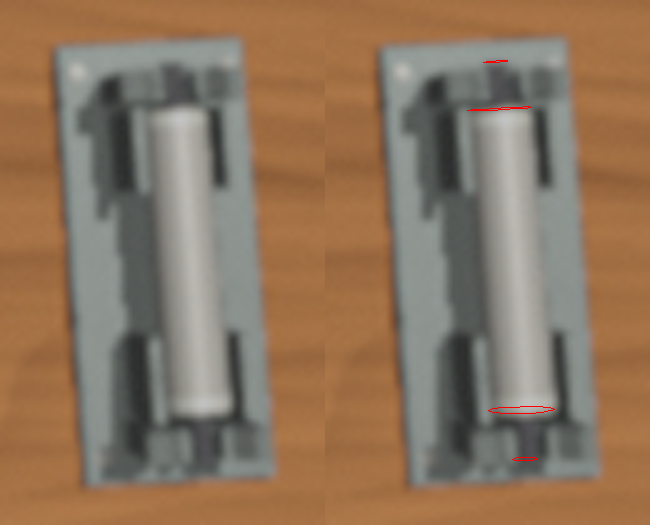

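View pics/scene12.png

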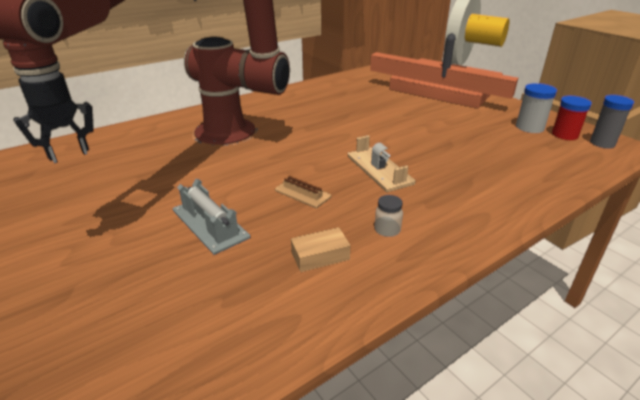

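Run:
```python
from ov import *
im=cv2.imread("pics/scene12.png")
outs=[]
for z in(None,60,66):
    pol=[]
    R=(486.5,-265.2,.066)
    if z: pol=[(q+0,(0,0,255)) for q in cyl(R,z,16,75,75)+cyl(R,z,6,99,99)+cyl(R,z,16,-75,-75)]
    M["scene"]["cx"]+=1;M["scene"]["cy"]+=1.2
    outs.append(overlay("scene",im,pol,175,178,60,60,8))
    M["scene"]["cx"]-=1;M["scene"]["cy"]-=1.2
cv2.imwrite("pics/e3.png",cv2.resize(np.hstack(outs[:2]),None,fx=.83,fy=.83));cv2.imwrite("pics/e4.png",outs[2])
```

```text
(no output)
```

View pics/e3.png

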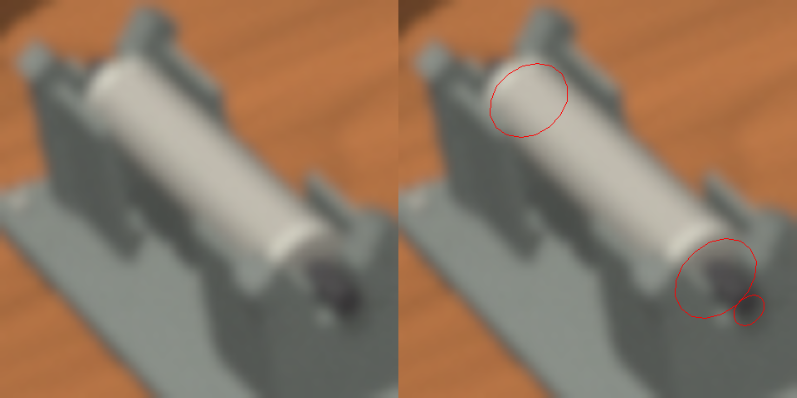

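View pics/e4.png

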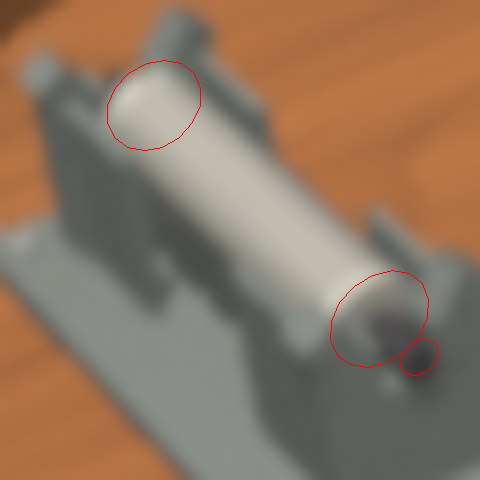

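Run:
```python
from ov import *
from scipy.ndimage import map_coordinates
def upper(R,z,xs):
    th=np.linspace(0,2*np.pi,181); out=[]
    d=np.diff(proj("scene",tf(R,[[-75,0,z],[75,0,z]])),axis=0)[0];d/=np.linalg.norm(d);n=np.array([d[1],-d[0]]) # up-right normal
    for x in xs:
        q=proj("scene",tf(R,np.c_[np.full(181,x),16*np.cos(th),z+16*np.sin(th)])); out.append(q[np.argmax(q@n)])
    return np.array(out),n
def run(f,R,z,xs):
    im=cv2.cvtColor(cv2.imread(f),cv2.COLOR_BGR2GRAY).astype(float)
    # metal vs wood: use blue channel contrast
    b=cv2.imread(f)[:,:,0].astype(float)
    P,n=upper(R,z,xs); t=np.arange(-4,5,.25); res=[]
    for p in P:
        q=p[None]+t[:,None]*n-.5   # edge-based -> index
        v=map_coordinates(b,[q[:,1],q[:,0]],order=1); g=np.gradient(v); i=np.argmin(g); 
        w=np.clip(-g,0,None)*(abs(t-t[i])<1.2); res.append((w*t).sum()/w.sum())
    print(f,z,np.round(res,2))
run("pics/scene8.png",(509.8,1.6,.308),52,[-65,-55,20,30,40,50,60])
for z in(60,64): run("pics/scene12.png",(487.6,-265.1,.068),z,[-30,-20,-10,0,10,20,30])
```

```text
pics/scene8.png 52 [-2.46 -2.87  0.22  0.03  0.26  0.28  0.01]
pics/scene12.png 60 [-0.53 -0.69 -0.24 -0.21 -0.22 -0.04 -0.25]
pics/scene12.png 64 [-1.32 -1.27 -0.83 -1.01 -0.98 -1.2  -0.83]
```

The sleeve's upper edge matches the model for 60 mm axis height within about 0.3 px over most of its length, and it is not raised anywhere. Handing in.

Run:
```python
from workcell import arm
import cv2,numpy as np
a=cv2.imread("pics/scene0.png").astype(int);b=cv2.imread("pics/scene12.png").astype(int)
print("jar/offcut mean diff",abs(a-b)[190:272,285:410].mean())
arm.close_job();print(arm.sense()['clock'])
```

```text
jar/offcut mean diff 0.8492357723577236
the job is handed in; nothing more can be done
the job is handed in; nothing more can be done
```

The roller is in the grey stand, with both journals down in their slots as far as my checks can tell. I handed the job in at about 23 s.

**What I did**
- **Clip:** I gripped the bare sleeve about 46 mm from its centre and rolled it level out over the jaw, about 49 mm. The sideways force was about 10 N, and the jaw sprang back.
- **Rest:** I laid the roller on the wooden rest and let go. I then took it again by its middle.
- **Stand:** I lowered it into the stand, released it and drew the arm well clear.

**Last checks**
- **Height:** contact came with the roller's axis at about 60 mm. In the final scene picture the sleeve's top edge matches that height within about 0.3 px over most of its length. Towards the far end the edge reads 0.5–0.7 px lower; I took that to be the cheek plate and did not check further.
- **Position:** in the top view the roller is centred between the uprights.
- **Jar and offcut:** the picture area around them is unchanged from the start (mean difference 0.8 grey levels).

**What disagreed**
- **Cameras:** the two cameras differed by about 1 px (2–3 mm). I settled the crosswise position by feeling the grip on the rest, about 1 mm from the top-view estimate.
- **Journal overlay:** the near-journal overlay in the scene view was up to 2 px off, depending on that camera offset, so I judged the height by the sleeve edge and the contact height.
- **Uneven load:** just before release a wrist moment of about 0.65 N m suggested an uneven load. The arm was clear afterwards, and I saw no tilt in the pictures.

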